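Index a watch movement under the pointer and hold its sprung dust lid open

TASK

On the watchmaker's cross-slide stage, take the knob and slide the carrier until the fixed pointer's tip stands centrally over the ring mark, rest there for a second, then slide it on until the tip stands centrally over the cross mark. With the carrier left standing there, lift the sprung dust lid by its front grip to 60 degrees from closed and finish while still holding it there by that grip, with the cross still under the pointer. Leave the loose things around the stage where they are.

Things in the scene. Friction and masses are not known exactly. Their poses are not given: they have to be found in the camera images.
- stage: The fixed dark steel base of the cross-slide stage, 200 x 220 x 12 mm, bolted to the bench. Origin at the centre of its underside, on the bench. Its x axis points away from the robot along the lower slide, its y axis to the left along the upper slide (horizontal, turned by the stage's yaw).
- carrier: Aluminium plate 200 (x) x 250 (y) x 10 mm on crossed slides: slides along the stage's x (+-45 mm from mid) and y (+-50 mm), never turns, stays where left (about 5 N per slide to move). Origin: centre of its top face, 36 mm above the bench, axes as the stage's. A grey open case 105 x 100 x 40 mm high (x -30 to 75, y 10 to 110 mm) with a watch movement, lid on top, stands on its left half.
- knob_grip (a point): Grip point of the carrier's knob, an upright dark steel post of 22 mm diameter fixed near the plate's front right corner (x -70, y -85 mm in the carrier's frame). The point lies on its axis, 36 mm above the plate, 72 mm above the bench; the post's top is 18 mm higher. Its foot is 32 mm in diameter, 6 mm high.
- ring_mark (a point): Centre of the ring mark (a dark ring of 14 mm outer, 8 mm inner diameter, engraved in the carrier's top), at x 50, y -95 mm in the carrier's frame.
- cross_mark (a point): Centre of the cross mark (two dark strokes 16 mm long, 3 mm wide, crossing), engraved in the carrier's top at x 12, y -45 mm in the carrier's frame.
- pointer_tip (a point): Lower tip of the fixed steel pointer, 40 mm above the bench, 4 mm above the carrier's plate. The pointer is a thin rod reaching leftwards (stage +y) from a post on a foot at the right of the stage, 140 mm from the tip; rod at most 79 mm, post 89 mm above the bench. It does not move.
- lid_hinge (a point): The middle of the lid's hinge axis, at the top of the far edge of the case, 80 mm above the bench (x 75, y 60, z 44 mm in the carrier's frame). The axis is parallel to the stage's y.
- lid (a joint): Opening angle of the dust lid in rad: 0 closed (level), growing as its front edge rises; 60 degrees is 1.047; it stops at 1.4. Its weight and a hinge spring shut it from any angle (about 1 to 2 N at the grip). The lid is an aluminium frame with a clear pane, 105 x 100 x 8 mm.
- lid_grip: The lid's dark steel cross grip: a round bar of 18 mm diameter, 32 mm long, parallel to the hinge, its axis 145 mm from it, its flat ends free; a stem 12 mm wide joins its middle to the lid's front edge, 40 mm behind. Origin at its middle, y along it, x to the hinge. Lid shut: robot's side of the case, 80 mm above the bench. Gripped by its ends, it pivots between the pads as the lid swings.
- cushion: Loose round case cushion, a black pad in a steel ring, 84 mm diameter, 27 mm high; leave it alone. Origin at the centre of its underside.
- tub: Loose closed plastic tub with a screw cap, 68 mm diameter, 85 mm high; leave it alone. Origin at the centre of its underside.
- blower: Loose rubber dust blower, a bulb with a nozzle pointing up, 62 mm diameter, 100 mm high; leave it alone. Origin at the centre of its underside.
- screwdriver: Loose small screwdriver, 130 mm long, lying on the bench; leave it alone. Origin at the underside of its middle, x along it.

How it is judged:
On the way, in this order (a step that is already met when the one before it is completed fails the run):
1. the pointer tip stands over the ring mark, the carrier at rest (horizontal distance between ring_mark and pointer_tip below 0.005 m and linear speed of carrier below 0.008 m/s), for 0.4 s.
2. then the pointer tip stands over the cross mark, the carrier at rest and the lid still shut (horizontal distance between cross_mark and pointer_tip below 0.005 m and linear speed of carrier below 0.008 m/s and value of joint lid below 0.1 rad), for 0.4 s.
At the end, for the whole second after the job is handed in: The lid stands still at 60 degrees (within 5 degrees), held by the fingers on its grip (more than 0.3 N) and by nothing else, while the carrier is at rest with the cross mark's centre within 5 mm of the pointer tip, seen from above (horizontal distance between cross_mark and pointer_tip below 0.005 m and linear speed of carrier below 0.008 m/s and value of joint lid between 0.96 and 1.134 rad and velocity of joint lid between -0.05 and 0.05 rad/s and contact force between the fingers and lid_grip above 0.3 N and contact force between lid_grip and cushion below 0.05 N and contact force between lid_grip and tub below 0.05 N and contact force between lid_grip and blower below 0.05 N and contact force between lid_grip and screwdriver below 0.05 N); the arm keeps its last pose, push and grip.
It fails at once if a loose bystander was shifted by more than 20 mm (distance of any of cushion, tub, blower, screwdriver from where it was at the start of the episode above 0.02 m).
It also fails if it takes over 61 s, if anything falls off the work surface, if the arm or the gripper's body presses on something with over 40 N, if the wrist force passes 120 N, or if a joint passes its speed limit or range.

ROBOT

A 6-joint arm with a two-finger parallel gripper is mounted at the origin on the work surface. World frame = base frame: x ahead of the robot, y to its left, z up, the work surface at z = 0. Lengths are in m, angles in rad, forces in N, time in s.
With the tool pointing down it reaches from about 0.375 to 0.825 m from the base axis. Payload 5.5 kg.
Tool frame: the origin (TCP) lies at the very end of the fingers, on their centre line; the grasp point (between the pads) lies 19 mm behind it (r.tcp_to_grasp is the distance from the TCP to the grasp point, in m); z points along the fingers, y is the line along which they close (so a half turn about z gives the same grasp; the last joint's range is limited). The gripper opens to 85 mm and grips with 20 to 120 N. Pads are 22 mm wide; open, the fingers measure 114 mm over their backs; the gripper's body (76 mm by 85 mm) begins 54 mm behind the grasp point. The pads swing forward as they close: fully open they stand 13 mm farther back than shut.
Start: joints at [1.129, 0.314, -0.047, 1.21, 0, 1.571], TCP at [0.257, 0.542, 0.231] pointing down, gripper open.
Joint ranges: [-2.67, 2.67], [-0.69, 1.73], [-1.03, 1.25], [-2.08, 2.16], [-1.42, 1.45], [-3.14, 3.14]. Speed limits (rad/s): [2.39, 2.39, 3.01, 3.14, 3.14, 3.14].

INTERFACE

Orientations are given as a unit quaternion [x, y, z, w].
In Python, from cell import readout, eyes, workorder, r gives the robot as it stands.
- The arm moves only by the shell command python3 -m pendant 'ROWS' [FORCE]. ROWS is JSON, a list of rows, each a list of 7 numbers: the turn, a rotation vector about the tool's x, y, z scaled (see below), then the shift along the tool's x, y, z scaled (see below), then the closure, from -1 (fully open) to 1 (shut). A call has 1 to 12 rows; each row is the pose to reach, as a shift and turn from the pose commanded when the call began, along the tool's axes at that moment, turning the shorter way round; what a row does not reach only later rows make up. The controller multiplies each number of a shift by 0.2 m and each number of a turn by 180 degrees. A row lasts 1/8 s, in which the tool goes at most 62.5 mm and 10.7 degrees, less where a joint would pass 70% of its speed; a pose out of reach is approached as far as the arm can. A call with a number of a shift or a turn outside -1 to 1 is refused whole. A call with a gripper value outside its range is refused whole. The fingers move at their own pace and stop on an object; FORCE is the grip in N (left out, the last holds). Time passes only in rows, so rows that repeat a pose let the fingers close. It gives the time, the measured TCP pose, the force, the opening and the grip force at its end, in the units of the state.
- readout.get_state(): the state, without advancing time (a new reading comes with each control period).
- eyes.capture(name): name is "side" or "top"; returns a dict with "pixels" (420x560x3 uint8, red, green, blue), "K" (3x3 intrinsics, pixels), "dist" ([k1, k2, p1, p2, k3] as OpenCV has them; the pictures are not rectified), "R" (3x3) and "t" (3): a world point X has camera coordinates R X + t. Camera axes: x right, y down, z forward; pixel columns grow to the right and rows downward; lengths in m; the calibration is good to about 2 mm. A picture is of the moment at which its call begins. There is no depth.
- workorder.job_done(): hands the job in; it is judged then, once.
The state is a dict: "time_s": time; "qpos": joint angles; "joint_vel": joint speeds; "joint_torque": joint torques, N m; "tcp_pos": TCP position; "tcp_rot": TCP orientation; "ft_force": force on the tool from outside, world axes, zero at the start; "ft_torque": the same for the moment, N m; "finger_gap": opening from 0.0 (shut) to 1.0 (fully open); "grasp_force": force on a finger pad.
Only numpy, scipy, OpenCV 4.12 (cv2) and the standard library are available. Lean on these libraries where they do the work, as an engineer would, in place of code of your own. Each camera call takes 0.05 s, during which the arm holds its last target. There are 200 camera calls.

## Working session

There is one attempt and no reset: what is moved stays moved. The work goes in short steps, Python scripts to look and compute and a shell command to move; the robot and the scene stay as the last step left them, time stands still between calls to the robot, and variables do not carry over. Pictures are saved under pics/ and viewed, at most 10 in all, crops included, and the job is handed in when it is done.

```bash
mkdir -p pics; ls
python3 - <<'E'
from cell import readout, eyes, workorder, r
import cv2
for n in("top","side"):
    c=eyes.capture(n); cv2.imwrite(f"pics/{n}0.png",c["pixels"][:,:,::-1]); print(n,c["K"],c["dist"],c["R"],c["t"])
print(readout.get_state(), r.tcp_to_grasp)
E
```

```text
pics
top [[431.99312204   0.         282.13498997]
 [  0.         431.99312204 209.68993473]
 [  0.           0.           1.        ]] [-0.10491998  0.          0.          0.          0.        ] [[-1.93697319e-02 -9.99808102e-01 -2.92777034e-03]
 [-9.81874654e-01  1.95743423e-02 -1.88517929e-01]
 [ 1.88539062e-01 -7.76838250e-04 -9.82065384e-01]] [0.03056296 0.61839273 1.00661203]
side [[385.44989804   0.         277.41206231]
 [  0.         385.44989804 204.43535313]
 [  0.           0.           1.        ]] [-0.06979448  0.          0.          0.          0.        ] [[-0.81469054 -0.57975504  0.01278396]
 [-0.44075669  0.60473841 -0.6633438 ]
 [ 0.37684596 -0.54605454 -0.74820557]] [0.53567394 0.32628717 0.69435428]
{'time_s': 0.1, 'qpos': array([ 1.12897335e+00,  3.14121563e-01, -4.79514197e-02,  1.21020475e+00,
        5.91130903e-06,  1.57080610e+00]), 'joint_vel': array([ 0.00018452, -0.00032309,  0.00129017, -0.00049726,  0.00036353,
        0.00072948]), 'joint_torque': array([ 3.56505889e-04, -5.40766203e+01,  3.40540802e+01,  1.12260139e-02,
        3.44128352e-07,  1.62640094e-05]), 'tcp_pos': array([0.25633466, 0.54192749, 0.23055314]), 'tcp_rot': array([ 2.19123759e-01,  9.75696792e-01, -7.22053420e-04, -1.65181926e-04]), 'ft_force': array([-0.03400496, -0.40602323,  0.44387908]), 'ft_torque': array([ 0.04861748, -0.02341757,  0.03526694]), 'grasp_force': 0.0, 'finger_gap': 0.9989016034064406} 0.0187
```

View pics/top0.png

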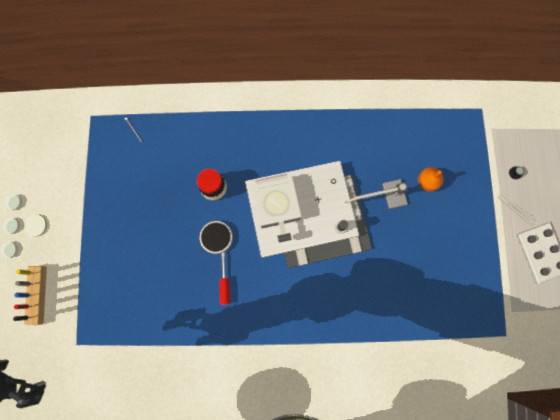

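View pics/side0.png

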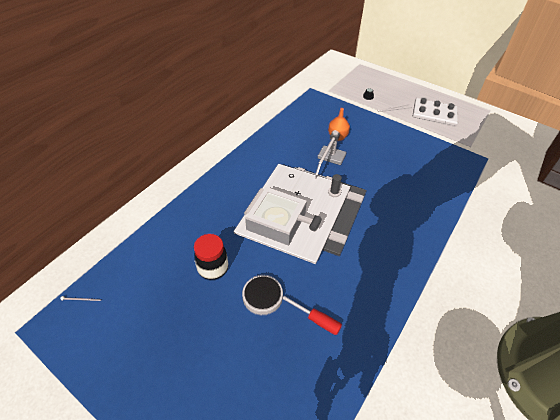

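Run:
```python
import cv2,numpy as np
a=cv2.imread("pics/top0.png")[150:280,235:435]; b=cv2.imread("pics/side0.png")[110:270,215:385]
cv2.imwrite("pics/t1.png",cv2.resize(a,None,fx=4,fy=4,interpolation=cv2.INTER_CUBIC))
cv2.imwrite("pics/s1.png",cv2.resize(b,None,fx=3.75,fy=3.75,interpolation=cv2.INTER_CUBIC))
```

```text
(no output)
```

View pics/t1.png

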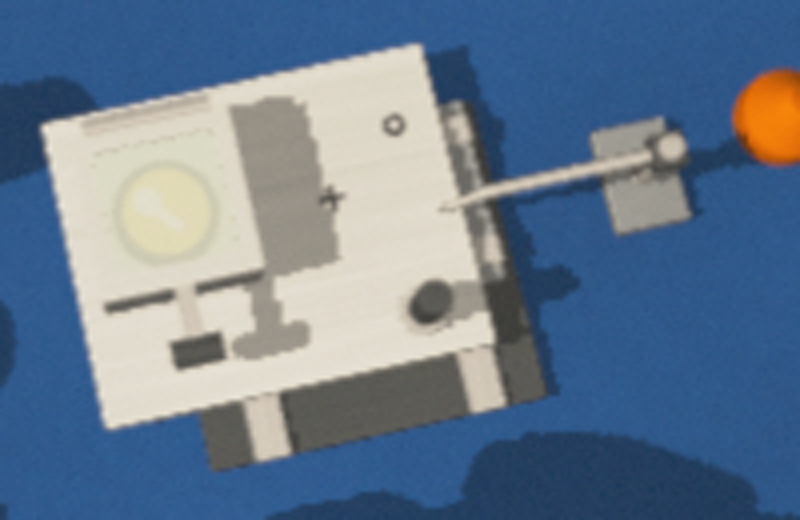

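View pics/s1.png

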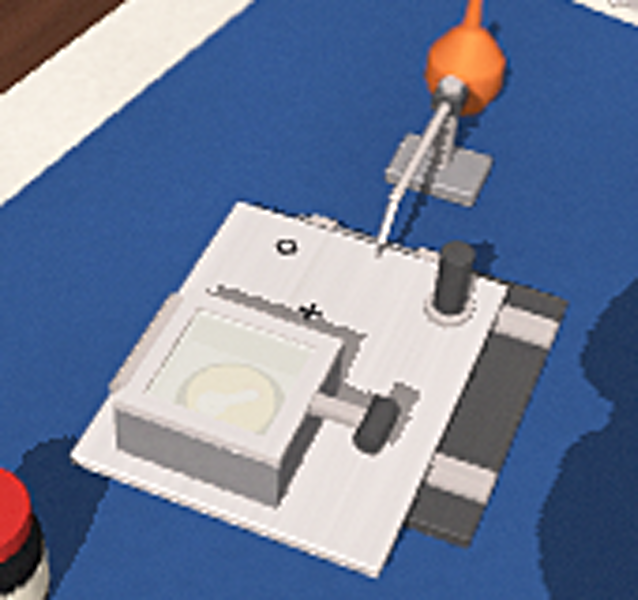

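```bash
cat > h.py <<'E'
import cv2,numpy as np
from cell import readout, eyes, workorder, r
def ray(c,uv):
    p=cv2.undistortPoints(np.array([[uv]],float),c["K"],c["dist"])[0,0]
    d=c["R"].T@np.array([p[0],p[1],1]); return -c["R"].T@c["t"],d/np.linalg.norm(d)
def plane(c,uv,z):
    o,d=ray(c,uv); return o+d*(z-o[2])/d[2]
def tri(a,ua,b,ub):
    o1,d1=ray(a,ua);o2,d2=ray(b,ub)
    s=np.linalg.lstsq(np.c_[d1,-d2],o2-o1,rcond=None)[0]
    p,q=o1+s[0]*d1,o2+s[1]*d2; return (p+q)/2,np.linalg.norm(p-q)
def T(u,v): return ((u+.5)/4-.5+235,(v+.5)/4-.5+150)
def S(u,v): return ((u+.5)/3.75-.5+215,(v+.5)/3.75-.5+110)
def dark(c,uv,rad=5,k=None):
    "darkness-weighted centroid of a small mark near uv"
    g=cv2.cvtColor(c["pixels"],cv2.COLOR_RGB2GRAY).astype(float); u,v=[int(round(x)) for x in uv]
    w=g[v-rad:v+rad+1,u-rad:u+rad+1]; bg=cv2.medianBlur(g.astype(np.uint8),11)[v-rad:v+rad+1,u-rad:u+rad+1]
    d=np.clip(bg-w-25,0,None); yy,xx=np.mgrid[v-rad:v+rad+1,u-rad:u+rad+1]
    return ((d*xx).sum()/d.sum(),(d*yy).sum()/d.sum())
E
python3 - <<'E'
from h import *
a=eyes.capture("top");b=eyes.capture("side")
P={"ring":(T(394,124),S(287,246)),"cross":(T(330,198),S(309,312)),"tip":(T(443,208),S(380,252)),"knobtop":(T(434,294),S(457,251)),
"c1":(T(41,123),S(240,203)),}
# corners: far-left, far-right, near-right, near-left (stage): top view image left=+y
P={**{k:P[k] for k in("ring","cross","tip","knobtop")},"FR":(T(420,43),S(240,203)),"NR":(T(492,347),S(508,290)),"NL":(T(108,428),S(377,576)),"FL":(T(41,123),S(73,458)),
"foot":(T(428,305),S(450,308)),"barR":(T(222,348),S(388,404)),"barL":(T(172,355),S(370,450)),"barmid":(T(197,351),S(377,428))}
R={}
for k,(u,v) in P.items():
    if k in("ring","cross"): u=dark(a,u);v=dark(b,v)
    R[k],e=tri(a,u,b,v); print(k,np.round(u,1),np.round(v,1),R[k].round(4),round(e,4))
M={"ring":(50,-95),"cross":(12,-45),"FR":(100,-125),"NR":(-100,-125),"NL":(-100,125),"FL":(100,125)}
X=np.array([M[k] for k in M])/1e3;Y=np.array([R[k][:2] for k in M])
xm,ym=X.mean(0),Y.mean(0);H=(X-xm).T@(Y-ym);U,s,V=np.linalg.svd(H);Q=(U@V).T
t=ym-Q@xm;yaw=np.arctan2(Q[1,0],Q[0,0]);print("yaw",yaw,np.degrees(yaw),"c",t);print((Y-(X@Q.T+t)).round(4))
for n,p in{"ring":(.05,-.095),"cross":(.012,-.045),"knob":(-.07,-.085),"grip":(-.07,.06)}.items(): print(n,(Q@p+t).round(4))
d=Q.T@(R["tip"][:2]-t);print("tip in carrier",d, "tip-ring",d-[.05,-.095],"tip-cross",d-[.012,-.045])
np.savez("m.npz",Q=Q,t=t,tip=R["tip"])
E
```

```text
ring [333.1 181. ] [291.  175.5] [ 0.6951 -0.1127  0.0391] 0.0009
cross [318. 199.] [297.2 194. ] [ 0.65   -0.0733  0.0321] 0.0
tip [345.4 201.6] [316.  176.8] [ 0.6387 -0.141   0.0449] 0.0007
knobtop [343.1 223.1] [336.5 176.6] [ 0.5768 -0.1258  0.0934] 0.0001
FR [339.6 160.4] [278.6 163.8] [ 0.7495 -0.1329  0.0358] 0.0013
NR [357.6 236.4] [350.1 187. ] [ 0.5524 -0.1684  0.037 ] 0.0019
NL [261.6 256.6] [315.2 263.2] [0.5071 0.0718 0.0303] 0.001
FL [244.9 180.4] [234.1 231.8] [0.7003 0.1117 0.0358] 0.0026
foot [341.6 225.9] [334.6 191.8] [ 0.5777 -0.13    0.0375] 0.0023
barR [290.1 236.6] [318.1 217.4] [0.5489 0.0009 0.0853] 0.0013
barL [277.6 238.4] [313.3 229.6] [0.5444 0.0302 0.0769] 0.0027
barmid [283.9 237.4] [315.2 223.8] [0.5475 0.0156 0.0793] 0.0
yaw 0.19274738408064826 11.043611620008216 c [ 0.62778327 -0.0297216 ]
[[ 0.0001  0.0007]
 [ 0.0018 -0.0017]
 [-0.0004  0.0003]
 [-0.0011  0.0031]
 [ 0.0014 -0.002 ]
 [-0.0017 -0.0005]]
ring [ 0.6951 -0.1134]
cross [ 0.6482 -0.0716]
knob [ 0.5754 -0.1266]
grip [0.5476 0.0158]
tip in carrier [-0.01060333 -0.1113087 ] tip-ring [-0.06060333 -0.0163087 ] tip-cross [-0.02260333 -0.0663087 ]
```

```bash
cat >> h.py <<'E'
from scipy.spatial.transform import Rotation as Ro
YAW=0.19275
RT=Ro.from_matrix(np.c_[[np.sin(-0),0,0],[0,0,0],[0,0,0]]+np.array([[np.cos(YAW+np.pi),-np.sin(YAW),0],[np.sin(YAW+np.pi),np.cos(YAW),0],[0,0,-1]]))
def legs(pts,start=None):
    "print rows (from pose at call start) for successive calls to world TCP points, tool down, y along the stage's y"
    s=readout.get_state(); p,R=(np.array(s["tcp_pos"]),Ro.from_quat(s["tcp_rot"])) if start is None else (np.array(start),RT)
    for q in pts:
        q=np.array(q,float); sh=R.inv().apply(q-p)/.2; tu=(R.inv()*RT).as_rotvec()/np.pi
        print(q.round(4),"turn",tu.round(4),"shift",sh.round(3)); p,R=q,RT
E
python3 - <<'E'
from h import *
print(RT.as_matrix().round(3))
legs([(.36,.40,.23),(.45,.22,.23),(.52,.04,.22),(.5756,-.1262,.20),(.5756,-.1262,.058)])
E
```

```text
[[-0.981 -0.192  0.   ]
 [-0.192  0.981  0.   ]
 [-0.     0.    -1.   ]]
[0.36 0.4  0.23] turn [-3.00e-04 -1.00e-04 -2.02e-01] shift [-0.772 -0.421  0.004]
[0.45 0.22 0.23] turn [0. 0. 0.] shift [-0.269 -0.97   0.   ]
[0.52 0.04 0.22] turn [0. 0. 0.] shift [-0.171 -0.95   0.05 ]
[ 0.5756 -0.1262  0.2   ] turn [0. 0. 0.] shift [-0.114 -0.869  0.1  ]
[ 0.5756 -0.1262  0.058 ] turn [0. 0. 0.] shift [0.   0.   0.71]
```

```bash
python3 -m pendant '[[0,0,-0.05,-0.19,-0.1,0,-1],[0,0,-0.1,-0.38,-0.21,0,-1],[0,0,-0.15,-0.57,-0.32,0,-1],[0,0,-0.202,-0.77,-0.42,0,-1]]' && python3 -m pendant '[[0,0,0,-0.07,-0.25,0,-1],[0,0,0,-0.14,-0.49,0,-1],[0,0,0,-0.2,-0.73,0,-1],[0,0,0,-0.27,-0.97,0,-1]]' && python3 -m pendant '[[0,0,0,-0.04,-0.24,0,-1],[0,0,0,-0.08,-0.48,0.02,-1],[0,0,0,-0.13,-0.71,0.04,-1],[0,0,0,-0.17,-0.95,0.05,-1]]' && python3 -m pendant '[[0,0,0,-0.04,-0.24,0.02,-1],[0,0,0,-0.07,-0.48,0.05,-1],[0,0,0,-0.1,-0.71,0.08,-1],[0,0,0,-0.11,-0.87,0.1,-1],[0,0,0,-0.11,-0.87,0.1,-1]]'
python3 - <<'E'
from h import *
print(readout.get_state()["qpos"].round(2))
legs([(.5756,-.1262,.13),(.5756,-.1262,.058)])
E
```

```text
time_s: 0.7
tcp_pos: [0.3603, 0.3993, 0.2312]
tcp_rot: [-0.099, 0.995, -0.0, -0.0]
ft_force: [0.1, 0.7, -1.1]
finger_gap: 1.0
grasp_force: 0.0
time_s: 1.2
tcp_pos: [0.4504, 0.219, 0.2313]
tcp_rot: [-0.096, 0.995, 0.0, 0.0]
ft_force: [0.9, 0.1, -0.4]
finger_gap: 1.002
grasp_force: 0.0
time_s: 1.7
tcp_pos: [0.5201, 0.0391, 0.221]
tcp_rot: [-0.096, 0.995, 0.0, -0.0]
ft_force: [0.6, 0.7, -0.2]
finger_gap: 1.002
grasp_force: 0.0
time_s: 2.33
tcp_pos: [0.5747, -0.128, 0.2004]
tcp_rot: [-0.095, 0.996, 0.0, -0.001]
ft_force: [0.2, -0.1, -0.5]
finger_gap: 1.001
grasp_force: 0.0
[-0.22  0.31 -0.13  1.14 -0.   -0.41]
[ 0.5756 -0.1262  0.13  ] turn [ 0.     -0.0003 -0.001 ] shift [-0.007  0.008  0.352]
[ 0.5756 -0.1262  0.058 ] turn [0. 0. 0.] shift [0.   0.   0.36]
```

```bash
python3 -m pendant '[[0,0,0,-0.007,0.008,0.2,-1],[0,0,0,-0.007,0.008,0.4,-1],[0,0,0,-0.007,0.008,0.55,-1],[0,0,0,-0.007,0.008,0.65,-1],[0,0,0,-0.007,0.008,0.71,-1],[0,0,0,-0.007,0.008,0.71,-1]]' 50 && python3 -m pendant '[[0,0,0,0,0,0,1],[0,0,0,0,0,0,1],[0,0,0,0,0,0,1],[0,0,0,0,0,0,1],[0,0,0,0,0,0,1],[0,0,0,0,0,0,1],[0,0,0,0,0,0,1],[0,0,0,0,0,0,1]]'
python3 - <<'E'
from h import *
a=eyes.capture("top");b=eyes.capture("side")
u=dark(a,(333.1,181));v=dark(b,(291,175.5));R,e=tri(a,u,b,v);print(u,v,R,e)
w=dark(a,(318,199));x=dark(b,(297.2,194));print(w,x,tri(a,w,b,x))
p=readout.get_state()["tcp_pos"]; d=np.array([.6387-.6951,-.141+.113]); legs([(p[0]+d[0],p[1]+d[1],p[2])])
E
```

```text
time_s: 3.08
tcp_pos: [0.5752, -0.1235, 0.0588]
tcp_rot: [-0.097, 0.995, 0.0, -0.001]
ft_force: [0.1, 0.1, -0.5]
finger_gap: 0.998
grasp_force: 0.0
time_s: 4.08
tcp_pos: [0.5765, -0.1253, 0.0603]
tcp_rot: [-0.096, 0.995, -0.001, 0.001]
ft_force: [-1.4, -3.2, 5.5]
finger_gap: 0.239
grasp_force: 48.7
(np.float64(331.8167487684729), np.float64(181.16551724137932)) (np.float64(290.4745843230404), np.float64(176.20190023752969)) [ 0.69451201 -0.1094951   0.0393618 ] 0.0008472240516610082
(np.float64(316.4867469879518), np.float64(199.24096385542168)) (np.float64(297.0336490528415), np.float64(194.8668993020937)) (array([ 0.64857305, -0.06950186,  0.03343258]), np.float64(0.0009477562827346511))
[ 0.5201 -0.1532  0.0603] turn [-0.0007  0.0003 -0.0002] shift [ 0.304 -0.084 -0.   ]
```

```bash
python3 -m pendant '[[0,0,0,0.04,-0.013,0,1],[0,0,0,0.08,-0.026,0,1],[0,0,0,0.12,-0.039,0,1],[0,0,0,0.16,-0.052,0,1],[0,0,0,0.2,-0.065,0,1],[0,0,0,0.24,-0.078,0,1],[0,0,0,0.28,-0.09,0,1],[0,0,0,0.304,-0.098,0,1],[0,0,0,0.304,-0.098,0,1]]'
python3 - <<'E'
from h import *
a=eyes.capture("top");b=eyes.capture("side")
cv2.imwrite("pics/t2.png",np.hstack([cv2.resize(a["pixels"][180:230,310:360,::-1],None,fx=8,fy=8,interpolation=cv2.INTER_CUBIC),cv2.resize(b["pixels"][150:200,290:340,::-1],None,fx=8,fy=8,interpolation=cv2.INTER_CUBIC)]))
E
```

```text
time_s: 5.3
tcp_pos: [0.5211, -0.1538, 0.0602]
tcp_rot: [-0.097, 0.995, 0.001, 0.002]
ft_force: [1.7, 4.1, 5.3]
finger_gap: 0.241
grasp_force: 50.0
```

View pics/t2.png

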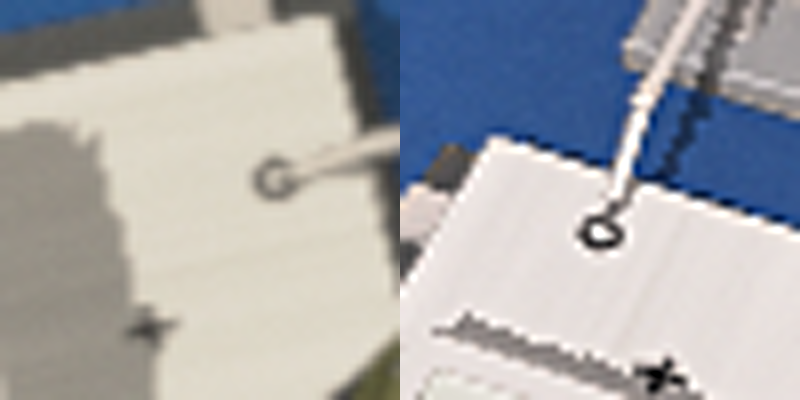

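Run:
```python
from h import *
a=eyes.capture("top");b=eyes.capture("side")
C=lambda u,v,x0,y0:((u+.5)/8-.5+x0,(v+.5)/8-.5+y0)
for c,t,rg,cr in((a,C(287,177,310,180),C(275,178,310,180),C(149,327,310,180)),(b,C(212,218,290,150),C(201,232,290,150),C(261,377,290,150))):
    T,R,X=plane(c,t,.04)[:2],plane(c,rg,.036)[:2],plane(c,cr,.036)[:2]
    print(T.round(4),R.round(4),X.round(4),"tip-ring",(T-R).round(4),"tip-cross",(T-X).round(4))
# intensity along the rod line near the tip, top and side
g=cv2.cvtColor(a["pixels"],cv2.COLOR_RGB2GRAY); print(g[197:207,338:356])
g=cv2.cvtColor(b["pixels"],cv2.COLOR_RGB2GRAY); print(g[168:184,308:324])
```

```text
[ 0.6399 -0.1418] [ 0.6405 -0.1386] [ 0.5935 -0.0967] tip-ring [-0.0006 -0.0032] tip-cross [ 0.0464 -0.0451]
[ 0.6405 -0.1458] [ 0.6418 -0.1419] [ 0.5936 -0.0989] tip-ring [-0.0014 -0.0039] tip-cross [ 0.0469 -0.0469]
[[217 217 217 217 216 217 215 215 215 214 213 214 213 215 214 202 179 184]
 [216 215 214 215 214 212 212 213 213 214 212 209 199 194 202 206 203 207]
 [215 216 215 214 210 188 173 195 209 213 206 199 197 202 205 200 184 160]
 [215 214 213 209 178 132 122 138 173 202 206 205 201 194 178 163 154 130]
 [214 215 211 183 131 153 186 170 181 202 199 186 168 164 158 153 152 149]
 [216 214 211 172 122 168 181 144 144 160 168 186 196 201 200 203 202 198]
 [214 215 213 181 125 144 163 133 119 168 200 209 214 214 216 216 216 217]
 [215 216 215 205 169 132 123 131 169 204 215 215 217 217 218 217 216 216]
 [215 214 214 213 209 199 196 200 209 216 217 217 217 216 217 215 216 215]
 [215 215 214 216 216 215 216 216 216 216 215 215 216 215 216 216 216 217]]
[[ 43  69  70  77  79  81  84  78  70 134 255 228  58  76  85  80]
 [255 191  76  37  38  71  76  69  85 189 255 137  66  78  76  4
[... 241 characters left out ...]
 255 127 157 254 255 183  73]
 [224 226 226 226 226 224 223 193 249 221 125 242 234 235 240 250]
 [225 225 226 227 225 227 234 234 113 116 147 235 228 228 227 231]
 [225 225 226 227 231 235 240 171  86 157 239 228 226 225 225 228]
 [225 228 226 229 229  99  53  69 133 251 235 229 228 225 226 229]
 [224 227 228 230 166  87 255 188  55 135 237 229 226 226 227 228]
 [226 225 226 226 103  57 255 254 178  58 240 229 224 225 226 225]
 [227 226 224 231 233  48  42  46  26 138 237 227 224 226 228 222]
 [224 222 223 227 233 239 183 190 245 238 229 225 225 228 225 218]
 [224 223 225 223 225 229 233 232 231 230 225 225 226 228 222 219]
 [223 222 222 223 223 227 226 225 227 226 222 226 226 224 217 222]]
```

```bash
python3 -m pendant '[[0,0,0,0.004,-0.008,0,1],[0,0,0,0.007,-0.015,0,1],[0,0,0,0.007,-0.016,0,1],[0,0,0,0.007,-0.016,0,1]]'
python3 - <<'E'
from h import *
a=eyes.capture("top");b=eyes.capture("side")
cv2.imwrite("pics/t3.png",np.hstack([cv2.resize(a["pixels"][180:230,310:360,::-1],None,fx=8,fy=8,interpolation=cv2.INTER_CUBIC),cv2.resize(b["pixels"][150:200,290:340,::-1],None,fx=8,fy=8,interpolation=cv2.INTER_CUBIC)]))
E
```

```text
time_s: 6.0
tcp_pos: [0.5211, -0.1569, 0.0603]
tcp_rot: [-0.097, 0.995, 0.001, 0.002]
ft_force: [4.4, 5.7, 4.1]
finger_gap: 0.242
grasp_force: 49.8
```

View pics/t3.png

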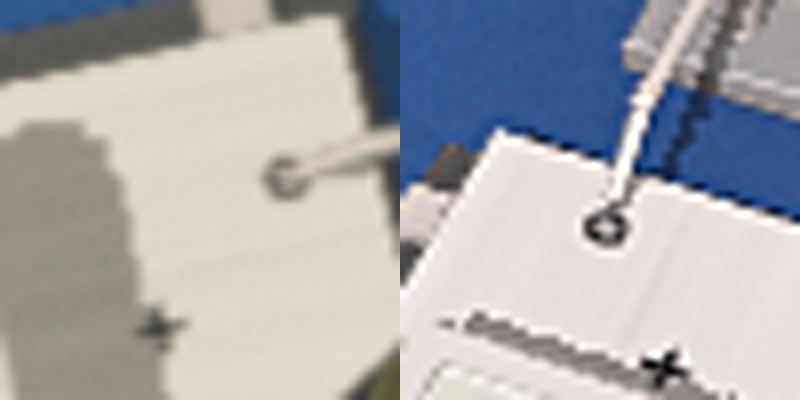

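```bash
python3 -m pendant '[[0,0,0,0,0,0,1],[0,0,0,0,0,0,1],[0,0,0,0,0,0,1],[0,0,0,0,0,0,1],[0,0,0,0,0,0,1],[0,0,0,0,0,0,1]]' && python3 -m pendant '[[0,0,0,-0.02,-0.03,0,1],[0,0,0,-0.04,-0.06,0,1],[0,0,0,-0.065,-0.09,0,1],[0,0,0,-0.09,-0.12,0,1],[0,0,0,-0.115,-0.15,0,1],[0,0,0,-0.14,-0.18,0,1],[0,0,0,-0.16,-0.21,0,1],[0,0,0,-0.18,-0.235,0,1],[0,0,0,-0.19,-0.25,0,1],[0,0,0,-0.19,-0.25,0,1],[0,0,0,-0.19,-0.25,0,1],[0,0,0,-0.19,-0.25,0,1]]'
python3 - <<'E'
from h import *
a=eyes.capture("top");b=eyes.capture("side")
cv2.imwrite("pics/t4.png",np.hstack([cv2.resize(a["pixels"][180:230,310:360,::-1],None,fx=8,fy=8,interpolation=cv2.INTER_CUBIC),cv2.resize(b["pixels"][150:200,290:340,::-1],None,fx=8,fy=8,interpolation=cv2.INTER_CUBIC)]))
E
```

```text
time_s: 6.85
tcp_pos: [0.5211, -0.1569, 0.0603]
tcp_rot: [-0.097, 0.995, 0.001, 0.002]
ft_force: [3.3, 5.8, 4.2]
finger_gap: 0.24
grasp_force: 49.8
time_s: 8.35
tcp_pos: [0.5653, -0.1995, 0.0602]
tcp_rot: [-0.096, 0.995, 0.001, -0.0]
ft_force: [-4.6, 2.5, 10.4]
finger_gap: 0.242
grasp_force: 50.4
```

View pics/t4.png

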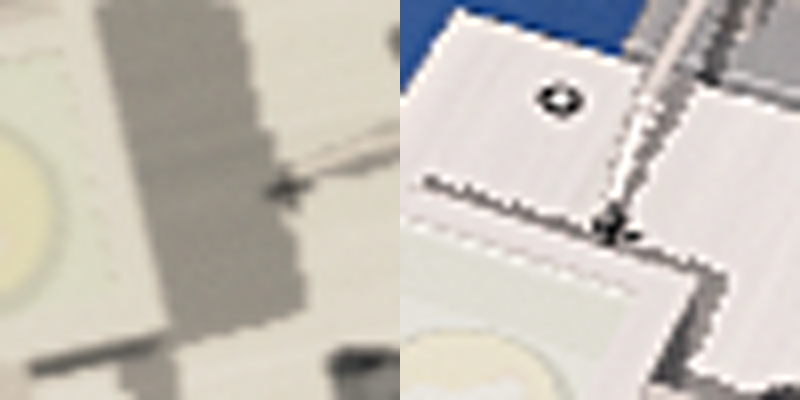

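```bash
python3 -m pendant '[[0,0,0,-0.006,0,0,1],[0,0,0,-0.014,0,0,1],[0,0,0,-0.014,0,0,1],[0,0,0,-0.014,0,0,1]]' && python3 -m pendant '[[0,0,0,0,0,0,1],[0,0,0,0,0,0,1],[0,0,0,0,0,0,1],[0,0,0,0,0,0,1]]'
python3 - <<'E'
from h import *
a=eyes.capture("top");b=eyes.capture("side")
np.savez("c.npz",a=a["pixels"],b=b["pixels"])
for c,r_,x0 in((a,(331,170),None),(b,(309.6,162),None)):
    try: print(dark(c,r_,6), plane(c,dark(c,r_,6),.036))
    except Exception as e: print(e)
print("ring at final should be tip+", Ro.from_euler('z',YAW).apply([.038,-.05,0]))
E
```

```text
time_s: 8.95
tcp_pos: [0.5679, -0.199, 0.0602]
tcp_rot: [-0.096, 0.995, 0.001, -0.0]
ft_force: [-4.4, 2.9, 10.3]
finger_gap: 0.241
grasp_force: 50.6
time_s: 9.45
tcp_pos: [0.5679, -0.199, 0.0602]
tcp_rot: [-0.096, 0.995, 0.001, -0.0]
ft_force: [-5.1, 1.7, 11.0]
finger_gap: 0.238
grasp_force: 50.6
(np.float64(nan), np.float64(nan)) [nan nan nan]
(np.float64(309.21044546851), np.float64(161.47619047619048)) [ 0.68794795 -0.18868684  0.036     ]
ring at final should be tip+ [ 0.04687422 -0.04179483  0.        ]h.py:19: RuntimeWarning: invalid value encountered in scalar divide
  return ((d*xx).sum()/d.sum(),(d*yy).sum()/d.sum())
```

```bash
python3 -m pendant '[[0,0,0,0,0,0,-1],[0,0,0,0,0,0,-1],[0,0,0,0,0,0,-1],[0,0,0,0,0,0,-1],[0,0,0,0,0,0,-1],[0,0,0,0,0,0,-1]]' && python3 -m pendant '[[0,0,0,0,0,-0.1,-1],[0,0,0,0,0,-0.3,-1],[0,0,0,0,0,-0.5,-1],[0,0,0,0,0,-0.7,-1],[0,0,0,0,0,-0.8,-1],[0,0,0,0,0,-0.8,-1]]'
python3 - <<'E'
from h import *
a=eyes.capture("top");b=eyes.capture("side")
print(dark(b,(309.4,161.5),5))
cv2.imwrite("pics/t5.png",np.hstack([cv2.resize(a["pixels"][170:270,240:340,::-1],None,fx=4,fy=4,interpolation=cv2.INTER_CUBIC),cv2.resize(b["pixels"][150:250,280:380,::-1],None,fx=4,fy=4,interpolation=cv2.INTER_CUBIC)]))
E
```

```text
time_s: 10.3
tcp_pos: [0.5687, -0.1997, 0.0592]
tcp_rot: [-0.096, 0.995, 0.0, -0.0]
ft_force: [-0.6, -0.5, -0.8]
finger_gap: 1.006
grasp_force: 0.0
time_s: 11.05
tcp_pos: [0.5699, -0.2001, 0.2211]
tcp_rot: [-0.096, 0.995, -0.001, 0.002]
ft_force: [0.5, -0.4, -0.6]
finger_gap: 0.995
grasp_force: 0.0
(np.float64(308.6876379690949), np.float64(161.92218543046357))
```

View pics/t5.png

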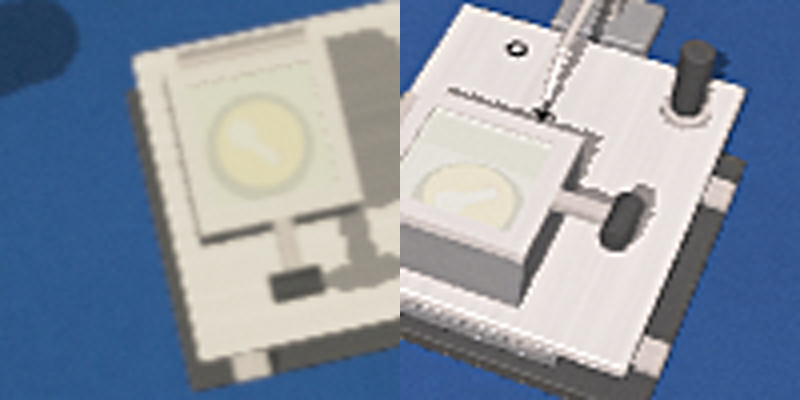

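Run:
```python
from h import *
a=eyes.capture("top");b=eyes.capture("side")
C=lambda u,v,x0,y0:((u+.5)/4-.5+x0,(v+.5)/4-.5+y0)
def blob(c,uv,n=13,th=110):
    g=cv2.cvtColor(c["pixels"],cv2.COLOR_RGB2GRAY);m=(g<th).astype(np.uint8)
    k,l,st,ce=cv2.connectedComponentsWithStats(m,connectivity=4);i=l[int(uv[1]+.5),int(uv[0]+.5)];return ce[i],st[i]
u,su=blob(a,C(297,283,240,170));v,sv=blob(b,C(223,221,280,150));print(u,su,v,sv)
B,e=tri(a,u,b,v);print("bar",B,e)
k=np.array([.5679,-.199]);print("bar from knob",k+Ro.from_euler('z',YAW).as_matrix()[:2,:2]@[0,.145])
rg=dark(b,(308.7,161.9));print("ring",plane(b,rg,.036)[:2])
h=np.r_[B[:2],.08]+Ro.from_euler('z',YAW).apply([.145,0,0]);print("hinge",h)
```

```text
[313.91025641 240.56410256] [308 237  13   8  78] [335.10810811 205.01801802] [330 198  11  15 111]
bar [ 0.53850869 -0.05575109  0.08110513] 0.0006811521510032673
bar from knob [ 0.54012399 -0.05668523]
ring [ 0.68812814 -0.18631681]
hinge [ 0.68082346 -0.02797508  0.08      ]
```

Run:
```python
from h import *
legs([(.539,-.056,.2),(.539,-.056,.059)])
```

```text
[ 0.539 -0.056  0.2  ] turn [ 0.0004 -0.0007  0.    ] shift [0.004 0.731 0.089]
[ 0.539 -0.056  0.059] turn [0. 0. 0.] shift [0.    0.    0.705]
```

```bash
python3 -m pendant '[[0,0,0,0,0.15,0.02,-1],[0,0,0,0,0.35,0.04,-1],[0,0,0,0,0.55,0.07,-1],[0,0,0,0.004,0.68,0.09,-1],[0,0,0,0.004,0.73,0.09,-1],[0,0,0,0.004,0.73,0.09,-1],[0,0,0,0.004,0.73,0.09,-1]]' 25
python3 - <<'E'
from h import *
legs([(.539,-.056,.059)])
a=eyes.capture("top")
E
```

```text
time_s: 12.12
tcp_pos: [0.5403, -0.0574, 0.2013]
tcp_rot: [-0.096, 0.995, -0.0, 0.0]
ft_force: [-0.6, -0.8, 0.1]
finger_gap: 0.999
grasp_force: 0.0
[ 0.539 -0.056  0.059] turn [-0.0001  0.     -0.0002] shift [0.005 0.008 0.711]
```

```bash
python3 -m pendant '[[0,0,0,0.003,0.006,0.2,-1],[0,0,0,0.003,0.006,0.4,-1],[0,0,0,0.003,0.006,0.55,-1],[0,0,0,0.003,0.006,0.65,-1],[0,0,0,0.003,0.006,0.71,-1],[0,0,0,0.003,0.006,0.71,-1],[0,0,0,0.003,0.006,0.71,-1]]' 25; python3 -m pendant '[[0,0,0,0,0,0,0],[0,0,0,0,0,0,0],[0,0,0,0,0,0,0.2],[0,0,0,0,0,0,0.4],[0,0,0,0,0,0,1],[0,0,0,0,0,0,1],[0,0,0,0,0,0,1],[0,0,0,0,0,0,1]]'
python3 - <<'E'
from h import *
a=eyes.capture("top");b=eyes.capture("side")
rg=dark(b,(308.7,161.9));print(rg,"ring",plane(b,rg,.036)[:2])
ra=dark(a,(354.6,184),4) if 0 else None
s=readout.get_state();print(s["tcp_pos"],s["ft_force"])
E
```

```text
time_s: 13.05
tcp_pos: [0.54, -0.0558, 0.0602]
tcp_rot: [-0.096, 0.995, -0.0, 0.001]
ft_force: [-0.6, 0.0, 0.1]
finger_gap: 1.001
grasp_force: 0.0
time_s: 14.05
tcp_pos: [0.5394, -0.0558, 0.0594]
tcp_rot: [-0.096, 0.995, -0.0, 0.0]
ft_force: [1.9, -4.2, 0.7]
finger_gap: 0.367
grasp_force: 30.1
(np.float64(308.5585960737656), np.float64(162.05353955978583)) ring [ 0.6881287  -0.18570964]
[ 0.53943308 -0.05580921  0.05941752] [ 1.2576838  -3.74774176  1.46613203]
```

```bash
python3 -m pendant '[[0,0,0,-0.001,0,-0.032,1],[0,0,0,-0.003,0,-0.063,1],[0,0,0,-0.006,0,-0.095,1],[0,0,0,-0.011,0,-0.126,1],[0,0,0,-0.017,0,-0.157,1],[0,0,0,-0.025,0,-0.188,1],[0,0,0,-0.034,0,-0.218,1],[0,0,0,-0.044,0,-0.248,1],[0,0,0,-0.055,0,-0.277,1],[0,0,0,-0.068,0,-0.306,1],[0,0,0,-0.082,0,-0.335,1],[0,0,0,-0.097,0,-0.363,1]]'
python3 - <<'E'
from h import *
b=eyes.capture("side")
rg=dark(b,(308.7,161.9));print(rg,"ring",plane(b,rg,.036)[:2])
s=readout.get_state();print(s["tcp_pos"],s["ft_force"],s["grasp_force"])
E
```

```text
time_s: 15.65
tcp_pos: [0.5576, -0.052, 0.1317]
tcp_rot: [-0.096, 0.995, -0.0, -0.001]
ft_force: [0.3, -5.1, -3.9]
finger_gap: 0.368
grasp_force: 29.0
(np.float64(308.6291574279379), np.float64(162.1319290465632)) ring [ 0.68781016 -0.1855586 ]
[ 0.55813084 -0.05184794  0.1325206 ] [-0.96048561 -4.9502898  -0.5809869 ] 29.16608601808548
```

```bash
python3 -m pendant '[[0,0,0,-0.016,0,-0.027,1],[0,0,0,-0.034,0,-0.053,1],[0,0,0,-0.053,0,-0.079,1],[0,0,0,-0.072,0,-0.103,1],[0,0,0,-0.093,0,-0.127,1],[0,0,0,-0.115,0,-0.150,1],[0,0,0,-0.138,0,-0.172,1],[0,0,0,-0.162,0,-0.193,1],[0,0,0,-0.187,0,-0.213,1],[0,0,0,-0.212,0,-0.231,1],[0,0,0,-0.238,0,-0.249,1],[0,0,0,-0.265,0,-0.265,1]]' && python3 -m pendant '[[0,0,0,0,0,0,1],[0,0,0,0,0,0,1],[0,0,0,0,0,0,1]]'
python3 - <<'E'
from h import *
a=eyes.capture("top");b=eyes.capture("side")
rg=dark(b,(308.7,161.9));print(rg,"ring",plane(b,rg,.036)[:2])
s=readout.get_state();print(s["tcp_pos"],s["ft_force"],s["grasp_force"])
q=s["tcp_pos"]-[.5394,-.0558,.0594];q=Ro.from_euler('z',-YAW).apply(q);print(q,np.degrees(np.arctan2(q[2],.145-q[0])))
cv2.imwrite("pics/t6.png",np.hstack([cv2.resize(a["pixels"][150:250,270:370,::-1],None,fx=4,fy=4,interpolation=cv2.INTER_CUBIC),cv2.resize(b["pixels"][130:230,270:370,::-1],None,fx=4,fy=4,interpolation=cv2.INTER_CUBIC)]))
E
```

```text
time_s: 17.2
tcp_pos: [0.6106, -0.0413, 0.1851]
tcp_rot: [-0.096, 0.995, 0.0, 0.0]
ft_force: [-1.7, -2.2, -1.5]
finger_gap: 0.367
grasp_force: 28.6
time_s: 17.58
tcp_pos: [0.6102, -0.0414, 0.1849]
tcp_rot: [-0.096, 0.995, 0.0, 0.0]
ft_force: [-1.9, -2.0, -0.7]
finger_gap: 0.366
grasp_force: 28.7
(np.float64(307.25), np.float64(164.46167883211677)) ring [ 0.68585399 -0.17561505]
[ 0.61021903 -0.04141126  0.18486998] [-0.97755406 -0.20279925 -0.92779436] 28.619476854801178
[0.07226383 0.00055628 0.12546998] 59.898712139270366
```

View pics/t6.png

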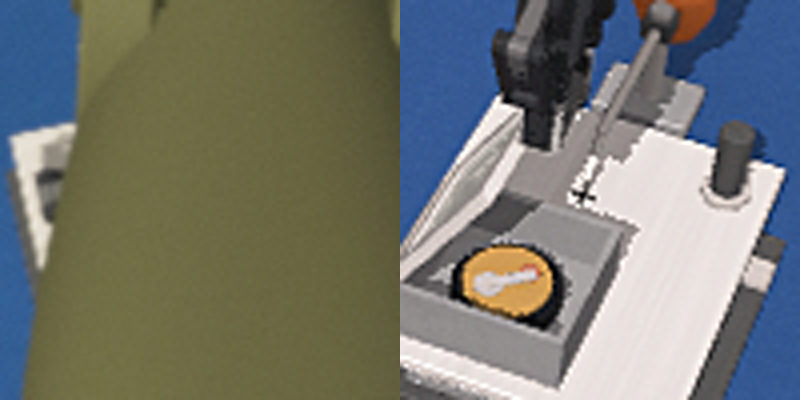

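Run:
```python
from h import *
b=eyes.capture("side"); x=dark(b,(315.1,178.6),5)
X=plane(b,x,.036)[:2];T=plane(b,(316,176.8),.04)[:2];print(x,X,T,T-X)
k=(336.5+0,0)
# knob foot top-post check: knob top px -> carrier location
g=cv2.cvtColor(b["pixels"],cv2.COLOR_RGB2GRAY);print(g[170:186,308:324])
```

```text
(np.float64(316.16009104704096), np.float64(177.40591805766311)) [ 0.64099042 -0.14776357] [ 0.6406227 -0.145716 ] [-0.00036772  0.00204757]
[[145 145 146 146 144 138 138 134 117 241 255 200 150 243 234 236]
 [146 143 146 146 141 140 140 149 223 255 227 123 147 237 226 227]
 [143 146 148 145 136 137 136 139 206 255 159 127 146 231 227 225]
 [143 148 147 140 140 134 152 239 226 255 122 150 236 228 223 224]
 [147 147 144 136 136 151 240 199 250 220 125 239 229 225 223 223]
 [146 145 138 139 136 151 242 234 114 118 146 234 226 222 224 224]
 [144 140 140 139 157 250 241 178  81 124 241 228 225 223 223 224]
 [148 140 138 138 138 120 192 200  74 200 239 227 223 222 225 226]
 [142 141 136 155 245  56  54   0  49 199 241 230 222 224 225 225]
 [139 139 137 152 248 251 188  23 130  46  52 235 225 224 225 226]
 [134 140 140 152 247 242 119  94 255 242 181 231 225 224 224 225]
 [157 145 141 139 135 152 249 151 245 239 231 229 226 226 228 227]
 [157 164 164 156 147 147 139 136 131 144 238 235 231 231 230 226]
 [136 145 157 155 162 162 157 143 144 131 130 145 231 145 240 233]
 [141 144 139 135 144 153 159 165 169 160 148 145 136 133 129 148]
 [143 143 143 139 140 140 143 147 148 166 172 170 163 161 144 135]]
```

```bash
python3 -m pendant '[[0,0,0,0,-0.006,0,1],[0,0,0,0,-0.012,0,1],[0,0,0,0,-0.014,0,1],[0,0,0,0,-0.014,0,1],[0,0,0,0,-0.014,0,1]]'
python3 - <<'E'
from h import *
b=eyes.capture("side")
for x in((315.2,178.4),(316,177.6)): print(plane(b,(316,176.8),.04)[:2]-plane(b,x,.036)[:2])
g=cv2.cvtColor(b["pixels"],cv2.COLOR_RGB2GRAY);print(g[172:184,308:324])
s=readout.get_state();q=s["tcp_pos"]-[.5394,-.0558,.0594];q=Ro.from_euler('z',-YAW).apply(q);print(q,np.degrees(np.arctan2(q[2],.145-q[0])),s["ft_force"],s["grasp_force"])
E
```

```text
time_s: 18.35
tcp_pos: [0.6104, -0.0431, 0.1848]
tcp_rot: [-0.097, 0.995, 0.001, -0.0]
ft_force: [-3.3, 5.0, 0.1]
finger_gap: 0.373
grasp_force: 28.7
[-0.00045032 -0.00251961]
[-0.00032702  0.00119574]
[[145 144 147 144 138 137 135 139 207 255 159 128 146 231 224 223]
 [145 148 147 140 139 135 155 239 226 255 125 150 237 227 225 224]
 [144 146 144 136 137 151 240 200 250 224 121 240 228 224 223 224]
 [145 145 141 140 139 152 248 236 116 117 148 234 226 223 223 223]
 [145 143 139 141 141 158 249 181  79  99 245 227 224 222 224 226]
 [147 141 138 139 138  48  69 137  78 204 241 228 223 224 224 225]
 [138 138 136 153 248 189 191   0  14  77 184 231 224 224 225 225]
 [140 141 138 152 247 246 179  42 200 174  80 231 226 224 223 226]
 [143 136 139 139 150 249 181 138 249 242 234 227 225 224 225 224]
 [164 157 156 146 141 137 136 155 244 237 230 230 227 227 227 224]
 [143 158 163 163 157 161 145 136 133 127 142 241 235 233 231 226]
 [142 141 136 145 159 166 161 163 160 140 133 131 127 146 242 236]]
[ 0.07215011 -0.00117912  0.12540006] 59.84598819873045 [-1.75534636  4.71187113 -0.58796969] 28.672971725463867
```

```bash
python3 -m pendant '[[0,0,0,0,0.004,0,1],[0,0,0,0,0.004,0,1],[0,0,0,0,0.004,0,1],[0,0,0,0,0.004,0,1]]'
python3 - <<'E'
from h import *
print(workorder.job_done())
E
```

```text
time_s: 18.9
tcp_pos: [0.6105, -0.0431, 0.1848]
tcp_rot: [-0.096, 0.995, 0.0, -0.0]
ft_force: [-3.3, 4.0, -0.3]
finger_gap: 0.369
grasp_force: 28.6
the job is handed in; nothing more can be done
None
```

I handed the job in at 18.9 s; no verdict came back. By my measurements the ring and then the cross were brought under the pointer, and at hand-in the cross was about 1 mm off the tip, with the lid held by its grip at about 60°.

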